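Cull the warped coolant cover on the surface plate

TASK

Lay the three cast-iron coolant covers side by side on the granite surface plate, neck up. Then press on their corners with the closed fingers to find the one that is warped and rocks (press that corner until the cover tips), and put that one into the red bin; leave the two sound ones lying flat on the plate and do not disturb the valves and the spring standing behind it.

Things in the scene. Friction and masses are not known exactly. Their poses are not given: they have to be found in the camera images.
- cover_1: cast-iron coolant cover (all three alike), 0.34-0.48 kg: flange 110 x 66 (along own x, y) x 8 mm; in its middle an upright round hose neck 34 mm in diameter (36 at the mouth), top 46 mm up; at x = +-43, y = +-22 mm round bolt bosses, 18 mm in diameter, tops 10.5 mm up: press there. Origin: centre of the underside, z up the neck.
- cover_2: coolant cover, see cover_1. One of the three (which is not told) is warped: one diagonal is true, the two corners of the other are bent up about 3 mm. It lies level by itself, on a strip 28 mm wide along its true diagonal. Pressing 1.5 to 3 N on a bent-up boss tips it: the boss gives about 2.5 mm and the cover tilts 0.1 rad.
- cover_3: coolant cover, see cover_1 and cover_2. The warped one falls back level when let go. Its two true corners, and all corners of the sound covers, stay firm when pressed (under 1 mm give), so press two neighbouring corners of a cover. Which diagonal is bent is not told; on its bent corners the bosses stand about 2.5 mm higher until pressed.
- surface_plate: dark grey granite surface plate, fixed, 200 x 300 x 50 mm (200 along its x, 300 along its y); origin: centre of its underside on the bench, so its flat top is 50 mm above the origin. Three covers fit side by side with their long sides along the plate's x, 100 mm apart along its y.
- reject_bin: red open parts bin, fixed, for the reject: outside 108 x 166 x 71 mm; clear inside from x = -42 to 42 and y = -68 to 66 mm, floor 2 mm thick; side walls and back (+y) 68 mm high, front lip (-y, towards the robot) 35 mm. Origin: centre of its underside. A cover fits in flat with its long side along the bin's y.
- valve_0: poppet valve standing on its head behind the plate, 109 mm high, head 33 mm in diameter; bystander; origin at the centre of its foot
- valve_2: poppet valve standing on its head behind the plate, 109 mm high, head 29 mm in diameter; bystander; origin at the centre of its foot
- valve_3: poppet valve standing on its head behind the plate, 109 mm high, head 29 mm in diameter; bystander; origin at the centre of its foot
- valve_spring: coil valve spring standing behind the plate, 44 mm high, 29 mm in diameter; bystander; origin at the centre of its foot

How it is judged:
By the outcome, as a careful person would: the job done as asked, in the order asked, and still so for the second after the job is handed in, with the robot touching nothing.
It also fails if it takes over 72 s, if anything falls off the work surface, if the arm or the gripper's body presses on something with over 40 N, if the wrist force passes 120 N, or if a joint passes its speed limit or range.

ROBOT

A 6-joint arm with a two-finger parallel gripper is mounted at the origin on the work surface; the furniture and walls round the work are solid. World frame = base frame: x ahead of the robot, y to its left, z up, the work surface at z = 0. Lengths are in m, angles in rad, forces in N, time in s.
With the tool pointing down it reaches from about 0.35 to 0.975 m from the base axis. Payload 4.9 kg.
Tool frame: the origin (TCP) lies on the front face of the gripper's body, between the roots of the fingers; the fingertips stand ctrl.finger_overhang ahead of it and the grasp point (between the pads) lies 54 mm ahead of it (ctrl.finger_overhang is the distance from the TCP to the fingertips, in m); z points along the fingers, y is the line along which they close (so a half turn about z gives the same grasp; the last joint's range is limited). The gripper opens to 85 mm and grips with 20 to 120 N. Pads are 22 mm wide; open, the fingers measure 114 mm over their backs; the gripper's body (76 mm by 85 mm) begins 54 mm behind the grasp point. The pads swing forward as they close: fully open they stand 13 mm farther back than shut.
Start: joints at [-1.422, 0.053, 1.613, -0, 1.476, -0.119], TCP at [0.165, -0.603, 0.304] pointing down, gripper open.
Joint ranges: [-3.01, 3.01], [-1.01, 2.22], [0.06, 2.58], [-1.02, 4.17], [0.09, 2.62], [-3.14, 3.14]. Speed limits (rad/s): [2.57, 2.57, 3.14, 3.14, 3.14, 3.14].

INTERFACE

Orientations are given as a rotation vector (axis times angle).
In Python, from station import ctrl, vision gives the robot as it stands. The module is installed in compiled form; this text tells all that it offers.
- The arm moves only by the tool drive_tool, never from a script. Its argument "rows" is a list of rows, each a list of 2 entries, a list of its own where there are three numbers: the shift along the tool's x, y, z in m, then the turn about the tool's z in rad. A call has 1 to 10 rows; each row shifts and turns the commanded pose from where the row before left it, along the tool's axes as they then stand; what a row does not reach is not made up. A row lasts 1/10 s, in which the tool goes at most 50 mm and 8.59 degrees, less where a joint would pass 70% of its speed; a pose out of reach is approached as far as the arm can. A call with a gripper value outside its range is refused whole. "jaw" is the closure, from 0 (fully open) to 1 (shut), set as the call begins (left out, the last holds). The fingers move at their own pace and stop on an object; "grip_force" is the grip in N (left out, the last holds). Time passes only in rows, so rows that do not move let the fingers close. It gives the time, the measured TCP pose, the force, the opening and the grip force at its end, in the units of the state.
- ctrl.get_obs(): the state, without advancing time (a new reading comes with each control period).
- vision.get_image(name): name is "scene" or "top" or "wrist"; returns a dict with "image" (384x512x3 uint8, blue, green, red), "vertical_fov" (degrees; the focal length in pixels is half the picture's height over the tangent of half this angle, whatever the lens; pixels are square), "cx", "cy" (the principal point, pixels), "R" (3x3) and "t" (3): a world point X has camera coordinates R X + t. Camera axes: x right, y down, z forward; pixel columns grow to the right and rows downward; lengths in m; the calibration is good to about 2 mm. A picture is of the moment at which its call begins. There is no depth.
- ctrl.finish_job(): hands the job in; it is judged then, once.
The state is a dict: "t": time; "q": joint angles; "dq": joint speeds; "effort": joint torques, N m; "tool_pos": TCP position; "tool_rot": TCP orientation; "contact_force": force on the tool from outside, world axes, zero at the start; "wrist_torque": the same for the moment, N m; "opening": finger opening in m; "grip_force": force on a finger pad.
Only numpy, scipy, OpenCV 4.12 (cv2) and the standard library are available. Lean on these libraries where they do the work, as an engineer would, in place of code of your own. Each camera call takes 0.05 s, during which the arm holds its last target. There are 200 camera calls.

## Working session

There is one attempt and no reset: what is moved stays moved. The work goes in short steps, Python scripts to look and compute and a tool call to move; the robot and the scene stay as the last step left them, time stands still between calls to the robot, and variables do not carry over. Pictures are saved under pics/ and viewed, at most 10 in all, crops included, and the job is handed in when it is done.

Besides the shell and the picture viewer there is one more tool, called after "Request:" as name([rows], argument=value, ...), one row to a line, values as JSON. drive_tool: Moves the arm, as the interface text tells. Its arguments: {"type":"object","properties":{"rows":{"type":"array","items":{"type":"array"}},"jaw":{"type":"number"},"grip_force":{"type":"number"}},"required":["rows"]}

```bash
mkdir -p pics
cat > h.py <<'E'
import numpy as np, cv2
from scipy.spatial.transform import Rotation as Ro
from station import ctrl, vision
def get(n):
    d=vision.get_image(n); f=192/np.tan(np.radians(d['vertical_fov'])/2)
    return d['image'],(f,d['cx'],d['cy'],np.array(d['R']),np.array(d['t']))
def ray(c,u,v,z):
    f,cx,cy,R,t=c; o=-R.T@t; r=R.T@np.array([(u-cx)/f,(v-cy)/f,1]); return o+r*(z-o[2])/r[2]
def proj(c,X):
    f,cx,cy,R,t=c; p=R@np.array(X)+t; return p[:2]/p[2]*f+[cx,cy]
E
python3 - <<'E'
from h import *
print(ctrl.get_obs(), ctrl.finger_overhang)
ims=[]
for n in('scene','top'):
    im,c=get(n); cv2.imwrite(f'pics/{n}0.png',im); ims.append(im); print(n,c)
    np.save(f'{n}0.npy',im)
cv2.imwrite('pics/top0b.png',cv2.resize(ims[1],(800,600),interpolation=cv2.INTER_CUBIC))
cv2.imwrite('pics/scene0b.png',cv2.resize(ims[0],(800,600),interpolation=cv2.INTER_CUBIC))
E
```

```text
{'t': 0.0, 'q': array([-1.42198736e+00,  5.33710181e-02,  1.61430714e+00, -1.11410880e-05,
        1.47598502e+00, -1.19009234e-01]), 'dq': array([ 0.00097611,  0.00079248,  0.00103292, -0.00084321, -0.00045991,
       -0.00036715]), 'effort': array([-1.23178768e-03, -3.93682408e+01, -3.70177674e+01, -1.82450035e-04,
        6.93979149e-03,  2.84796340e-05]), 'tool_pos': array([ 0.16531411, -0.60224735,  0.30264623]), 'tool_rot': array([-3.11141592e+00, -4.19156977e-01,  6.58330399e-05]), 'contact_force': array([ 1.02730233, -0.08539912, -0.31595864]), 'wrist_torque': array([0.03787189, 0.03412251, 0.02440993]), 'grip_force': 0.0, 'opening': 0.08546434902573288} 0.0726
scene (np.float64(442.9068726498087), 256.5671614785572, 196.69199537185193, array([[-0.77458805, -0.63240092,  0.00907956],
       [-0.48148363,  0.58030878, -0.65682207],
       [ 0.41010593, -0.51313818, -0.75399094]]), array([0.42853298, 0.21200798, 0.78620473]))
top (np.float64(392.3282489200756), 254.81343085803357, 188.378001694375, array([[-1.04390247e-03, -9.99997759e-01,  1.84201805e-03],
       [-9.96984659e-01,  8.97827739e-04, -7.75937130e-02],
       [ 7.75918852e-02, -1.91746400e-03, -9.96983361e-01]]), array([0.03992051, 0.51740105, 1.11071663]))
```

View pics/top0b.png

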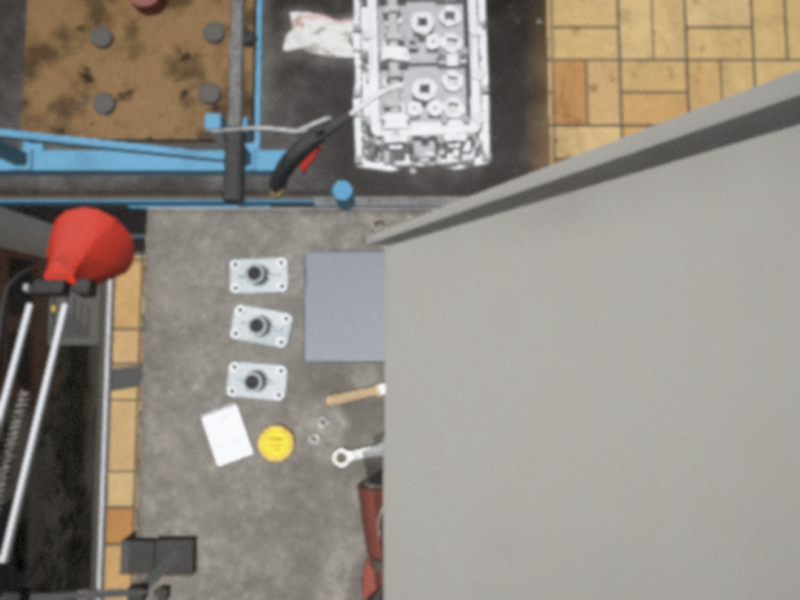

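View pics/scene0b.png

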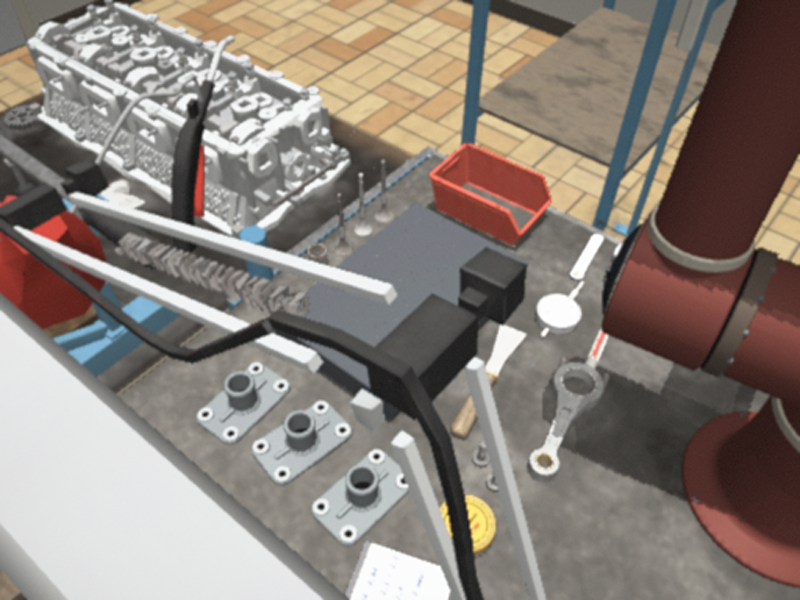

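The top view shows three covers at about (258,275), (260,326) and (256,381) in 800-px coordinates, neck up. The plate's left edge is at column 305, and a grey object hides its right half. The scene view shows the whole plate, the red bin at (490,190), and the valves and spring at (318–385, 210–250).

Run:
```python
from h import *
im,c=get('top'); s,cs=get('scene')
g=cv2.cvtColor(im,cv2.COLOR_BGR2GRAY)
roi=np.zeros_like(g); roi[150:265,135:192]=1
hsv=cv2.cvtColor(im,cv2.COLOR_BGR2HSV)
m=((g>135)&(roi>0)).astype(np.uint8)
m=cv2.morphologyEx(m,cv2.MORPH_CLOSE,np.ones((9,9)))
for k in cv2.findContours(m,cv2.RETR_EXTERNAL,cv2.CHAIN_APPROX_NONE)[0]:
    if cv2.contourArea(k)<200: continue
    P=np.array([ray(c,u,v,.008)[:2] for u,v in k[:,0]])*1000
    (x,y),(w,h),a=cv2.minAreaRect(P.astype(np.float32)); print('cover',x,y,w,h,a)
    # neck: dark mouth
    mm=np.zeros_like(g); cv2.drawContours(mm,[k],-1,1,-1); d=((g<70)&(mm>0)).astype(np.uint8)
    M=cv2.moments(d,True)
    if M['m00']>0: print('  mouth',M['m00'],ray(c,M['m10']/M['m00'],M['m01']/M['m00'],.046)*1000)
for p in [(305,252),(305,361)]: print('plate',ray(c,p[0]*.64,p[1]*.64,.05))
for p in [(413,206),(527,254)]: print('plate scene',ray(cs,p[0]*.64,p[1]*.64,.05))
hs=cv2.cvtColor(s,cv2.COLOR_BGR2HSV); r=(((hs[...,0]<8)|(hs[...,0]>172))&(hs[...,1]>120)&(hs[...,2]>60)).astype(np.uint8)
r[:, :270]=0; r[:,360:]=0; r[170:]=0
vis=cv2.resize(s[80:180,180:370],None,fx=4,fy=4,interpolation=cv2.INTER_CUBIC)
cv2.imwrite('pics/bin.png',vis)
print('gray thing', ray(c,246,200,.05))
```

```text
cover 466.1632995605469 306.7138977050781 332.4202880859375 164.16363525390625 0.6630606651306152
  mouth 12.0 [555.6559562  301.63762161  46.        ]
plate [0.59191102 0.20750982 0.05      ]
plate [0.39624085 0.20540776 0.05      ]
plate scene [ 0.59318966 -0.07675603  0.05      ]
plate scene [ 0.40736303 -0.09909146  0.05      ]
gray thing [0.48250227 0.06417912 0.05      ]
```

View pics/bin.png

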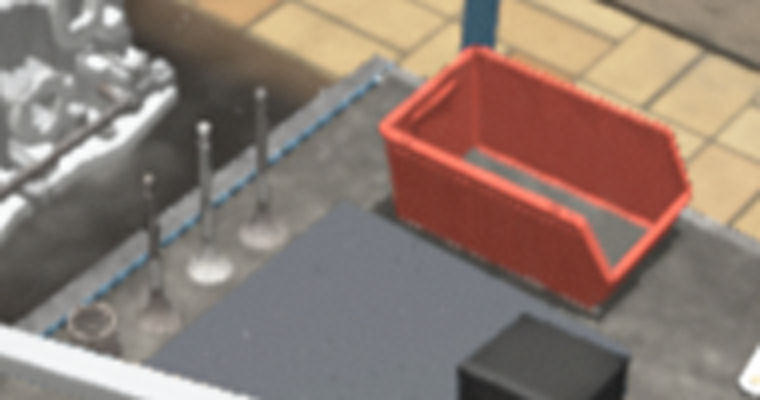

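The bin crop shows the rim's back corners at crop px (383,128) and (478,48), with the wall-top front ends at (578,212) and (672,128). The front lip faces the robot (-x), so the bin's long side runs along world x.

Run:
```python
from h import *
im=np.load('top0.npy'); _,c=get('top'); _,cs=get('scene')
R=lambda u,v,z: (ray(cs,u/4+180,v/4+80,z)*1000).round()
for u,v,z in [(383,128,.071),(478,48,.071),(578,212,.071),(672,128,.071),(605,275,.035),(690,190,.035),(400,222,0),(600,308,0)]: print('bin',(u,v,z),R(u,v,z))
for n,u,v in [('spring',95,345),('v',160,320),('v',210,270),('v',263,235)]: print(n,R(u,v,0))
g=cv2.cvtColor(im,cv2.COLOR_BGR2GRAY)
print(np.array(g[168:182,130:200:3]))
for T in (120,150,160):
  m=(g>T).astype(np.uint8); m[:,:138]=0;m[:,192:]=0;m[:155]=0;m[262:]=0
  m=cv2.morphologyEx(m,cv2.MORPH_CLOSE,np.ones((5,5)))
  for k in cv2.findContours(m,cv2.RETR_EXTERNAL,cv2.CHAIN_APPROX_NONE)[0]:
    if cv2.contourArea(k)<200: continue
    P=np.array([ray(c,u,v,.008)[:2] for u,v in k[:,0]])*1000
    (x,y),(w,h),a=cv2.minAreaRect(P.astype(np.float32)); print(T,'cover',x,y,w,h,a)
    mm=np.zeros_like(g); cv2.drawContours(mm,[k],-1,1,-1); d=((g<60)&(mm>0)).astype(np.uint8)
    M=cv2.moments(d,True)
    if M['m00']>0: print('  mouth',M['m00'],ray(c,M['m10']/M['m00'],M['m01']/M['m00'],.043)*1000)
```

```text
bin (383, 128, 0.071) [ 602. -130.   71.]
bin (478, 48, 0.071) [ 605. -231.   71.]
bin (578, 212, 0.071) [ 472. -141.   71.]
bin (672, 128, 0.071) [ 471. -240.   71.]
bin (605, 275, 0.035) [ 449. -143.   35.]
bin (690, 190, 0.035) [ 451. -239.   35.]
bin (400, 222, 0) [ 590. -137.    0.]
bin (600, 308, 0) [ 453. -152.    0.]
spring [661.  62.  -0.]
v [646.  22.   0.]
v [652. -29.   0.]
v [648. -74.   0.]
[[147 142 149 147 147 140 222 193 218 215 207 198 203 214 218 222 220 219
  165 144 153 137 150 158]
 [150 143 144 148 150 140 221 177 214 214 190 183 187 205 218 221 229 223
  165 144 151 138 149 158]
 [146 140 148 147 153 140 223 203 211 208 166 142 176 180 217 219 233 225
  164 151 152 141 152 157]
 [144 142 149 143 154 137 219 223 211 200 131  98 159 148 209 222 226 217
  167 152 150 144 150 160]
 [146 146 152 151 150 138 210 219 211 192  96  70 137 130 199 220 219 214
  165 148 149 144 143 157]
 [143 147 153 151 147 138 205 213 214 180  75  65 120 127 188 218 221 219
  165 148 148 140 143 158]
 [145 149 152 150 149 140 204 215 213 175  73  67 110 120 177 215 215 221
  168 146 14
[... 728 characters left out ...]
over 463.1175537109375 302.2357177734375 309.2022399902344 155.2783203125 0.6630598902702332
150 cover 353.79449462890625 309.50335693359375 131.45028686523438 88.52366638183594 89.92906188964844
150 cover 462.0670471191406 296.94342041015625 116.98595428466797 72.23377990722656 80.49188995361328
150 cover 553.704345703125 299.16033935546875 88.86001586914062 163.36863708496094 13.801405906677246
160 cover 352.3587951660156 310.5628356933594 128.54090881347656 85.64960479736328 89.9291000366211
160 cover 460.88067626953125 296.0365295410156 113.1235122680664 69.27494812011719 79.65409851074219
160 cover 556.397705078125 300.5166931152344 113.75321960449219 67.52531433105469 89.95458221435547
```

```bash
cat >> h.py <<'E'
def tri(c1,p1,c2,p2):
    A=[];b=[]
    for c,p in((c1,p1),(c2,p2)):
        f,cx,cy,R,t=c
        for a,i in(((p[0]-cx)/f,0),((p[1]-cy)/f,1)):
            A.append(R[i]-a*R[2]); b.append(a*t[2]-t[i])
    X,r,*_=np.linalg.lstsq(np.array(A),np.array(b),rcond=None); return X.round(3), r**.5
def covers(im,c,T=185,z=.008):
    g=cv2.cvtColor(im,cv2.COLOR_BGR2GRAY)
    m=(g>T).astype(np.uint8); m[:,:138]=0;m[:,192:]=0;m[:155]=0;m[262:]=0
    m=cv2.morphologyEx(m,cv2.MORPH_CLOSE,np.ones((5,5)))
    for k in cv2.findContours(m,cv2.RETR_EXTERNAL,cv2.CHAIN_APPROX_NONE)[0]:
        if cv2.contourArea(k)<200: continue
        P=np.array([ray(c,u,v,z)[:2] for u,v in k[:,0]])*1000
        (x,y),(w,h),a=cv2.minAreaRect(P.astype(np.float32)); print('cover',*np.round([x,y,w,h,a],1))
        mm=np.zeros_like(g); cv2.drawContours(mm,[k],-1,1,-1); d=((g<85)&(mm>0)).astype(np.uint8)
        M=cv2.moments(d,True)
        if M['m00']>0: print('  mouth',M['m00'],(ray(c,M['m10']/M['m00'],M['m01']/M['m00'],z+.035)*1000).round(1))
E
python3 - <<'E'
from h import *
im,c=get('top'); s,cs=get('scene')
covers(im,c); covers(im,c,195)
k=.64
P=lambda a,b: print(tri(c,(a[0]*k,a[1]*k),cs,(b[0]*k,b[1]*k)))
P((140,555),(440,340)); P((180,555),(495,285)); P((48,288),(30,215)); P((90,240),(60,260))
print('wristimg')
w,cw=get('wrist'); print(cw)
o=ctrl.get_obs(); print(Ro.from_rotvec(o['tool_rot']).as_matrix())
a=cv2.resize(w,(600,450)); cv2.imwrite('pics/mix.png',np.hstack([cv2.resize(im[130:384,0:200],(400,508))]))
E
```

```text
cover 359.4 301.8 107.6 64.7 85.2
  mouth 27.0 [359.9 302.   43. ]
cover 461.2 295.7 107.9 63.3 79.7
  mouth 29.0 [461.3 296.   43. ]
cover 555.3 301.4 62.6 105.9 1.9
  mouth 30.0 [555.7 301.1  43. ]
cover 359.9 301.9 106.8 62.3 85.2
  mouth 27.0 [359.9 302.   43. ]
cover 461.3 295.6 106.8 62.8 79.8
  mouth 29.0 [461.3 296.   43. ]
cover 555.9 301.6 61.9 105.2 0.8
  mouth 30.0 [555.7 301.1  43. ]
(array([0.215, 0.345, 0.443]), array([0.03872516]))
(array([0.215, 0.297, 0.446]), array([0.03617359]))
(array([0.492, 0.444, 0.441]), array([0.00073717]))
(array([0.554, 0.431, 0.356]), array([0.01798742]))
wristimg
(np.float64(280.65560706439805), 252.17238239570528, 188.41745027896744, array([[ 2.64556240e-01, -9.64370220e-01, -2.71078821e-04],
       [-9.23145795e-01, -2.53328408e-01,  2.89182569e-01],
       [-2.78947730e-01, -7.62548081e-02, -9.57273925e-01]]), array([-0.62498961, -0.03777162,  0.37847793]))
[[ 9.64362038e-01  2.64586204e-01 -2.95245233e-05]
 [ 2.64586206e-01 -9.64362032e-01  1.06240975e-04]
 [-3.62433041e-07 -1.10266544e-04 -9.99999994e-01]]
```

View pics/mix.png

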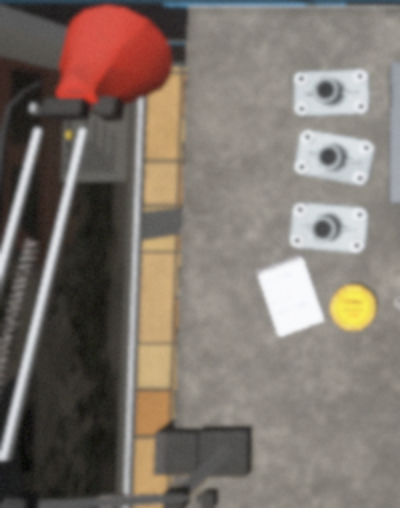

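The lamp head sits at about (90,55) in this crop, its bars run down the left edge, and two dark boxes are at (205,450). I'll check the lamp's clearance before moving.

Run:
```python
from h import *
im,c=get('top'); s,cs=get('scene')
for z in (0,.2,.3,.4,.5): print(z,'lamp edge',ray(c,85,153,z).round(3),'box',ray(c,125,365,z).round(3),ray(c,78,365,z).round(3))
P=lambda a,b: print(tri(c,a,cs,b))
P((2.5,359),(390*.64,290*.64));P((2.5,359),(315*.64,360*.64))
print('boxes'); P((100,355),(525*.64,262*.64)); P((125,365),(478*.64,310*.64)); P((125,365),(375*.64,405*.64));P((110,365),(375*.64,405*.64))
for z in (0,.1,.2,.3,.4): print(z,'scenebox',ray(cs,525*.64,262*.64,z).round(3),ray(cs,375*.64,350*.64,z).round(3),ray(cs,400*.64,410*.64,z).round(3))
# scene lamp extents
hs=cv2.cvtColor(s,cv2.COLOR_BGR2HSV); r=(((hs[...,0]<8)|(hs[...,0]>172))&(hs[...,1]>150)); r[:,90:]=0; v,u=np.nonzero(r); print(u.min(),u.max(),v.min(),v.max(), u[v==v.max()].mean())
for z in (.2,.3,.4): print(z,ray(cs,66,170,z).round(3), ray(cs,40,215,z).round(3))
```

```text
0 lamp edge [0.624 0.541 0.   ] box [0.018 0.408 0.   ] [0.018 0.541 0.   ]
0.2 lamp edge [0.59  0.454 0.2  ] box [0.089 0.344 0.2  ] [0.09  0.454 0.2  ]
0.3 lamp edge [0.573 0.41  0.3  ] box [0.125 0.312 0.3  ] [0.125 0.41  0.3  ]
0.4 lamp edge [0.556 0.367 0.4  ] box [0.161 0.28  0.4  ] [0.161 0.367 0.4  ]
0.5 lamp edge [0.539 0.323 0.5  ] box [0.197 0.248 0.5  ] [0.197 0.323 0.5  ]
(array([0.221, 0.419, 0.541]), array([0.00109577]))
(array([0.223, 0.442, 0.518]), array([0.0189214]))
boxes
(array([0.212, 0.305, 0.472]), array([0.01523413]))
(array([0.206, 0.296, 0.432]), array([0.05981097]))
(array([0.208, 0.336, 0.39 ]), array([0.10400435]))
(array([0.207, 0.351, 0.404]), array([0.09019159]))
0 scenebox [ 0.422 -0.131  0.   ] [0.487 0.136 0.   ] [0.402 0.187 0.   ]
0.1 scenebox [ 0.38  -0.037  0.1  ] [0.435 0.193 0.1  ] [0.362 0.237 0.1  ]
0.2 scenebox [0.337 0.057 0.2  ] [0.384 0.25  0.2  ] [0.322 0.287 0.2  ]
0.3 scenebox [0.294 0.15  0.3  ] [0.332 0.307 0.3  ] [0.282 0.337 0.3  ]
0.4 scenebox [0.252 0.244 0.4  ] [0.281 0.364 0.4  ] [0.242 0.387 0.4  ]
0 66 126 209 27.5
0.2 [0.68  0.348 0.2  ] [0.629 0.43  0.2  ]
0.3 [0.572 0.387 0.3  ] [0.531 0.453 0.3  ]
0.4 [0.464 0.425 0.4  ] [0.433 0.476 0.4  ]
```

Request:
drive_tool([
  [[0, 0, 0], 0.134],
  [[0, 0, 0], 0.134],
  [[0.03, -0.039, 0.005], 0],
  [[0.03, -0.039, 0.005], 0],
  [[0.03, -0.039, 0.005], 0],
  [[0.03, -0.039, 0.005], 0],
  [[0.03, -0.039, 0.005], 0],
  [[0.03, -0.039, 0.005], 0],
  [[0.03, -0.039, 0.005], 0],
  [[0.03, -0.039, 0.005], 0],
], jaw=0, grip_force=50)

```text
t: 1.55
tool_pos: [0.4063, -0.289, 0.2641]
tool_rot: [3.141, -0.001, 0.001]
contact_force: [1.0, -1.2, -0.3]
opening: 0.0851
grip_force: 0.0
```

Request:
drive_tool([
  [[0.005, -0.042, 0.005], 0],
  [[0.005, -0.042, 0.005], 0],
  [[0.005, -0.042, 0.005], 0],
  [[0.005, -0.042, 0.005], 0],
  [[0.005, -0.042, 0.005], 0],
  [[0.005, -0.042, 0.005], 0],
  [[0.005, -0.042, 0.005], 0],
  [[0.005, -0.042, 0.005], 0],
  [[0.005, -0.042, 0.005], 0],
  [[0.005, -0.042, 0.005], 0],
])

```text
t: 2.55
tool_pos: [0.4555, 0.1311, 0.2141]
tool_rot: [-3.142, 0.0, -0.002]
contact_force: [0.4, -0.2, -0.8]
opening: 0.0858
grip_force: 0.0
```

Run:
```python
from h import *
o=ctrl.get_obs(); print({k:np.round(o[k],3) for k in('t','q','tool_pos','tool_rot','contact_force','opening')})
a=get('scene')[0]; b=get('wrist')[0]; t=get('top')[0]
cv2.imwrite('pics/s1.png',np.vstack([np.hstack([cv2.resize(a,(400,300)),cv2.resize(b,(400,300))]),np.hstack([cv2.resize(t,(400,300)),cv2.resize(t[130:384,0:200],(400,300))])]))
```

```text
{'t': np.float64(2.55), 'q': array([ 0.123, -0.249,  2.046, -0.   ,  1.343,  1.694]), 'tool_pos': array([0.456, 0.131, 0.214]), 'tool_rot': array([-3.142e+00,  0.000e+00, -2.000e-03]), 'contact_force': array([ 0.434, -0.208, -0.762]), 'opening': np.float64(0.086)}
```

View pics/s1.png

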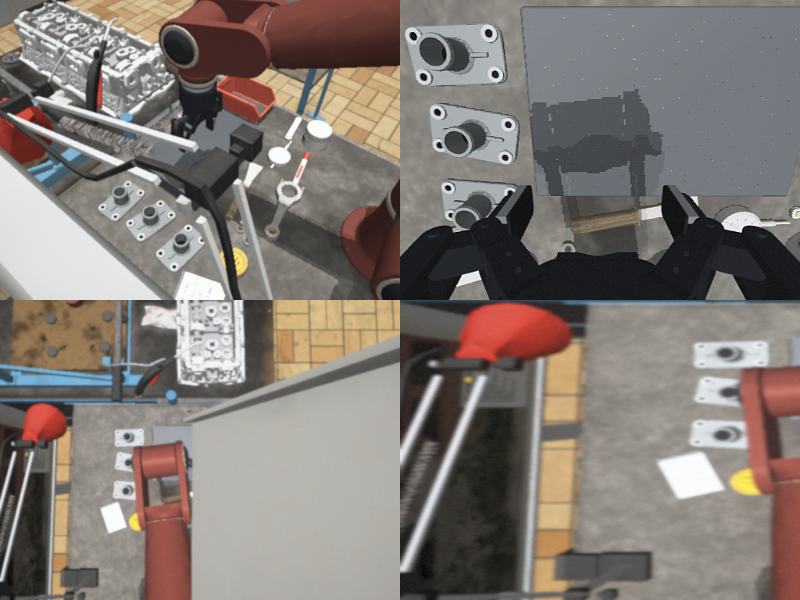

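The wrist panel shows the covers at about (455,55), (475,130) and (475,200). In the scene panel the forearm is clear of the lamp. Going down on the middle cover first.

Request:
drive_tool([
  [[0.0015, -0.041, 0.0135], 0],
  [[0.0015, -0.041, 0.0135], 0],
  [[0.0015, -0.041, 0.0135], 0],
  [[0.001, -0.042, 0.0135], 0],
  [[0, 0, 0.02], 0],
  [[0, 0, 0.02], 0],
  [[0, 0, 0], 0],
])

```text
t: 3.4
tool_pos: [0.4596, 0.2926, 0.1169]
tool_rot: [3.139, -0.002, -0.009]
contact_force: [-0.7, -0.1, -0.7]
opening: 0.085
grip_force: 0.0
```

Run:
```python
from h import *
o=ctrl.get_obs(); print({k:np.round(o[k],3) for k in('t','q','tool_pos','contact_force','opening')})
b,cw=get('wrist'); np.save('w.npy',b)
# expected neck centre pixel for the cover under grasp
print(proj(cw,[.461,.296,.046]), proj(cw,[o['tool_pos'][0],o['tool_pos'][1],.046]))
a=get('scene')[0]
cv2.imwrite('pics/s2.png',np.hstack([cv2.resize(a,(400,300)),cv2.resize(b,(400,300))]))
```

```text
{'t': np.float64(3.4), 'q': array([ 0.43 ,  0.06 ,  1.938, -0.   ,  1.15 ,  2.002]), 'tool_pos': array([0.46 , 0.293, 0.117]), 'contact_force': array([-0.696, -0.074, -0.699]), 'opening': np.float64(0.085)}
[245.11074714 238.95786271] [251.30776499 241.22401209]
```

View pics/s2.png

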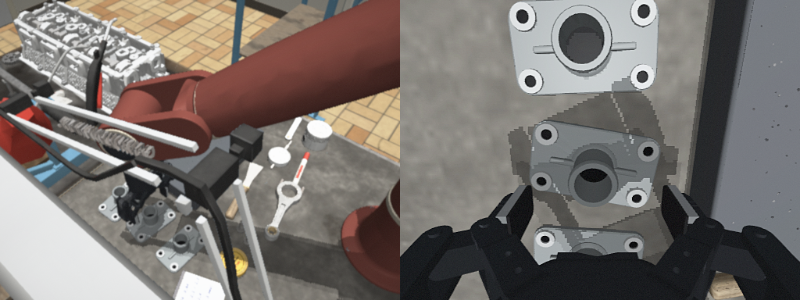

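The mouth of the middle cover is between the open fingers, at right-panel px (593,180), about 2–3 mm ahead of centre. Lower, close, lift.

Request:
drive_tool([
  [[0.003, -0.001, 0.016], 0],
  [[0, 0, 0.015], 0],
  [[0, 0, 0], 0],
])

```text
t: 3.8
tool_pos: [0.4632, 0.2942, 0.0875]
tool_rot: [3.14, -0.002, -0.005]
contact_force: [-0.2, 1.3, 0.0]
opening: 0.0855
grip_force: 0.0
```

Request:
drive_tool([
  [[0, 0, 0], 0],
  [[0, 0, 0], 0],
  [[0, 0, 0], 0],
  [[0, 0, 0], 0],
  [[0, 0, 0], 0],
  [[0, 0, 0], 0],
], jaw=1, grip_force=50)

```text
t: 4.4
tool_pos: [0.4646, 0.2956, 0.0899]
tool_rot: [-3.141, 0.0, -0.002]
contact_force: [-1.3, -0.3, 4.5]
opening: 0.0324
grip_force: 50.3
```

Request:
drive_tool([
  [[0, 0, -0.04], 0],
  [[0, 0, -0.04], 0],
  [[0.004, 0.042, 0], 0],
  [[0.004, 0.043, 0], 0],
  [[0.004, 0.043, 0], 0],
  [[0.004, 0.043, 0], 0],
  [[0.004, 0.043, 0], 0],
  [[0.003, 0.043, 0], 0],
  [[0.003, 0.042, 0], 0],
  [[0.003, 0.04, 0], 0],
])

```text
t: 5.4
tool_pos: [0.4917, -0.0453, 0.1673]
tool_rot: [-3.141, 0.001, 0.004]
contact_force: [0.1, 0.0, -3.9]
opening: 0.0328
grip_force: 51.5
```

Request:
drive_tool([
  [[0, 0, 0], -0.149],
  [[0, 0, 0], -0.149],
  [[0, 0, 0], -0.149],
  [[0, 0, 0], -0.149],
  [[0, 0, 0], -0.149],
  [[0, 0, 0], -0.149],
  [[0, 0, 0], -0.149],
  [[0, 0, 0], -0.149],
  [[0, 0, 0], -0.149],
  [[0, 0, 0], -0.149],
])

```text
t: 6.4
tool_pos: [0.4918, -0.0434, 0.1671]
tool_rot: [-2.301, -2.135, 0.003]
contact_force: [-0.4, 1.9, -3.9]
opening: 0.0323
grip_force: 51.6
```

Request:
drive_tool([
  [[0, 0, 0.008], -0.128],
  [[0, 0, 0.008], -0.127],
  [[0, 0, 0.004], 0],
  [[0, 0, 0.002], 0],
  [[0, 0, 0], 0],
])

```text
t: 6.9
tool_pos: [0.4925, -0.0437, 0.1461]
tool_rot: [-2.021, -2.403, 0.001]
contact_force: [0.1, 0.0, -3.5]
opening: 0.0328
grip_force: 51.7
```

Run:
```python
from h import *
o=ctrl.get_obs(); print({k:np.round(o[k],3) for k in('t','q','tool_pos','tool_rot','contact_force','opening')})
a,cs=get('scene'); b=get('wrist')[0]
cv2.imwrite('pics/s3.png',np.hstack([cv2.resize(a[60:260,150:400],(500,400)),cv2.resize(b,(300,225)).repeat(1,0) if 0 else cv2.copyMakeBorder(cv2.resize(b,(300,225)),0,175,0,0,0)]))
```

```text
{'t': np.float64(6.9), 'q': array([-0.239, -0.107,  2.046, -0.   ,  1.204, -0.411]), 'tool_pos': array([ 0.492, -0.044,  0.146]), 'tool_rot': array([-2.021e+00, -2.403e+00,  1.000e-03]), 'contact_force': array([ 0.1  ,  0.013, -3.526]), 'opening': np.float64(0.033)}
```

View pics/s3.png

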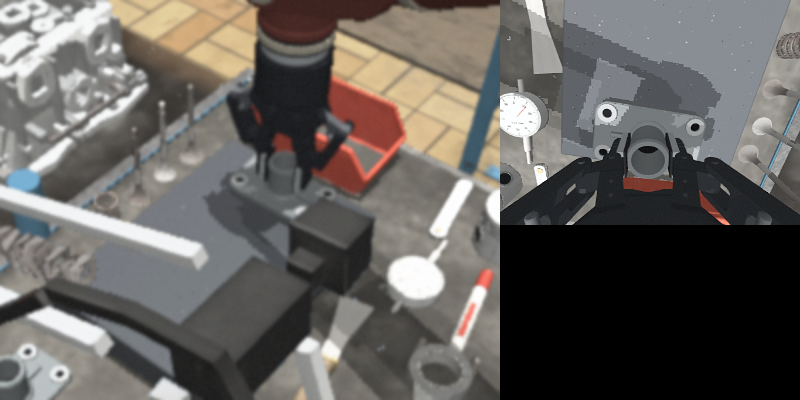

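The wrist view shows the cover over the plate at (648,125), roughly square to its edges, and the scene shows it clear of the bin. Lower to contact and release.

Request:
drive_tool([
  [[0, 0, 0.003], 0],
  [[0, 0, 0.002], 0],
  [[0, 0, 0.001], 0],
  [[0, 0, 0], 0],
])

```text
t: 7.4
tool_pos: [0.4928, -0.0437, 0.1407]
tool_rot: [-2.02, -2.406, 0.0]
contact_force: [-0.3, -0.3, -4.6]
opening: 0.0326
grip_force: 51.6
```

Request:
drive_tool([
  [[0, 0, 0.001], 0],
  [[0, 0, 0.001], 0],
  [[0, 0, 0], 0],
])

```text
t: 7.7
tool_pos: [0.4933, -0.0439, 0.1399]
tool_rot: [2.02, 2.406, -0.0]
contact_force: [-3.4, 1.0, 4.9]
opening: 0.0326
grip_force: 52.5
```

Request:
drive_tool([
  [[0, 0, 0], 0],
  [[0, 0, 0], 0],
  [[0, 0, 0], 0],
  [[0, 0, 0], 0],
  [[0, 0, -0.02], 0],
  [[0, 0, -0.03], 0],
  [[0, 0, 0], 0.09],
  [[0, 0, 0], 0.09],
  [[0, 0, 0], 0],
], jaw=0)

```text
t: 8.6
tool_pos: [0.4931, -0.0438, 0.1892]
tool_rot: [2.227, 2.215, 0.001]
contact_force: [-0.2, 0.1, -0.8]
opening: 0.0852
grip_force: 0.0
```

Request:
drive_tool([
  [[0.044, 0, 0], 0],
  [[0.044, 0, 0], 0],
  [[0.044, 0, 0], 0],
  [[0.044, 0, 0], 0],
  [[0.044, 0, 0], 0],
  [[0.042, 0.021, 0.01], 0],
  [[0.042, 0.021, 0.01], 0],
  [[0.041, 0.021, 0.01], 0],
  [[0, 0, 0.03], 0],
  [[0, 0, 0], 0],
])

```text
t: 9.6
tool_pos: [0.5555, 0.3008, 0.1237]
tool_rot: [-2.222, -2.216, 0.014]
contact_force: [-0.6, 0.0, -0.7]
opening: 0.0853
grip_force: 0.0
```

Run:
```python
from h import *
o=ctrl.get_obs(); print({k:np.round(o[k],3) for k in('t','q','tool_pos','contact_force')})
b,cw=get('wrist')
p=o['tool_pos']
a=proj(cw,[p[0],p[1],.046]); print(a)
for z in[.046]: print(proj(cw,[.5557,.301,.046]))
cv2.circle(b,tuple(int(i) for i in a),4,(0,0,255),1)
t=get('top')[0]
cv2.imwrite('pics/s4.png',np.hstack([b[150:384],t[130:364,20:220]]))
```

```text
{'t': np.float64(9.6), 'q': array([ 0.379,  0.242,  1.721, -0.   ,  1.188,  0.381]), 'tool_pos': array([0.555, 0.301, 0.124]), 'contact_force': array([-0.609,  0.024, -0.677])}
[254.07478453 236.14820724]
[254.47005518 235.88716337]
```

View pics/s4.png

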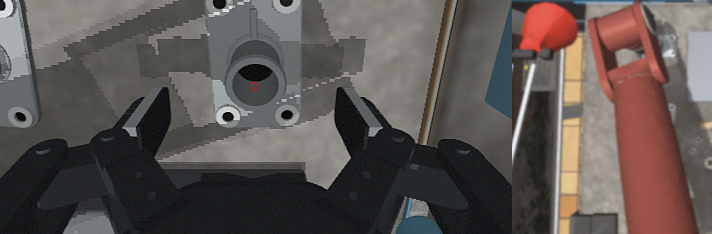

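The neck mouth is at (256,78) in the crop, about 2–3 mm ahead of the marked tool axis. The top view shows the wrist clear of the lamp.

Request:
drive_tool([
  [[0.002, 0, 0.018], 0],
  [[0, 0, 0.016], 0],
  [[0, 0, 0], 0],
])

```text
t: 10.0
tool_pos: [0.5562, 0.3016, 0.0918]
tool_rot: [-2.227, -2.213, 0.008]
contact_force: [-0.6, -0.0, 0.4]
opening: 0.0853
grip_force: 0.0
```

Request:
drive_tool([
  [[0, 0, 0], 0],
  [[0, 0, 0], 0],
  [[0, 0, 0], 0],
  [[0, 0, 0], 0],
  [[0, 0, 0], 0],
  [[0, 0, 0], 0],
], jaw=1)

```text
t: 10.6
tool_pos: [0.5586, 0.3031, 0.096]
tool_rot: [2.228, 2.214, 0.002]
contact_force: [-0.5, -0.4, 4.3]
opening: 0.0323
grip_force: 50.5
```

Request:
drive_tool([
  [[0, 0, -0.03], 0],
  [[-0.02, -0.005, -0.03], 0],
  [[-0.04, -0.01, -0.02], 0],
  [[-0.04, -0.01, 0], 0],
  [[-0.04, -0.01, 0], 0],
  [[-0.04, -0.01, 0], 0],
  [[-0.04, -0.01, 0], 0],
  [[-0.024, -0.006, 0], 0],
  [[0, 0, 0], 0],
])

```text
t: 11.5
tool_pos: [0.494, 0.0568, 0.1733]
tool_rot: [-2.231, -2.21, 0.004]
contact_force: [-0.1, 0.8, -4.1]
opening: 0.0324
grip_force: 51.1
```

Request:
drive_tool([
  [[0, 0, 0.002], 0.145],
  [[0, 0, 0.002], 0.145],
  [[0, 0, 0.002], 0.145],
  [[0, 0, 0.002], 0.145],
  [[0, 0, 0.002], 0.145],
  [[0, 0, 0.002], 0.145],
  [[0, 0, 0.002], 0.145],
  [[0, 0, 0.002], 0.145],
  [[0, 0, 0.002], 0.145],
  [[0, 0, 0.002], 0.145],
])

```text
t: 12.5
tool_pos: [0.4951, 0.06, 0.1537]
tool_rot: [-3.136, -0.172, 0.003]
contact_force: [0.3, 0.4, -4.0]
opening: 0.0325
grip_force: 51.1
```

Request:
drive_tool([
  [[0, 0, 0.002], 0.143],
  [[0, 0, 0.002], 0],
  [[0, 0, 0.001], 0],
  [[0, 0, 0], 0],
])

```text
t: 12.9
tool_pos: [0.4953, 0.0595, 0.1493]
tool_rot: [-3.141, 0.041, 0.002]
contact_force: [0.1, -0.9, -4.3]
opening: 0.0324
grip_force: 51.1
```

Request:
drive_tool([
  [[0, 0.003, 0.001], 0],
  [[0, 0, 0.002], 0],
  [[0, 0, 0.001], 0],
  [[0, 0, 0], 0],
])

```text
t: 13.3
tool_pos: [0.4956, 0.0561, 0.146]
tool_rot: [3.141, -0.044, 0.0]
contact_force: [-0.3, -0.0, -2.9]
opening: 0.032
grip_force: 51.3
```

Request:
drive_tool([
  [[0, 0, 0.001], 0],
  [[0, 0, 0.001], 0],
  [[0, 0, 0], 0],
])

```text
t: 13.6
tool_pos: [0.496, 0.0562, 0.146]
tool_rot: [3.141, -0.044, -0.0]
contact_force: [-5.6, -1.3, 8.9]
opening: 0.0324
grip_force: 52.6
```

Request:
drive_tool([
  [[0, 0, 0], 0],
  [[0, 0, 0], 0],
  [[0, 0, 0], 0],
  [[0, 0, 0], 0],
  [[0, 0, -0.02], 0],
  [[0, 0, -0.03], 0],
  [[0, 0, 0], -0.028],
  [[0, 0, 0], 0],
], jaw=0)

```text
t: 14.4
tool_pos: [0.496, 0.0562, 0.1946]
tool_rot: [3.142, 0.0, 0.003]
contact_force: [0.1, 0.1, 0.1]
opening: 0.0854
grip_force: 0.0
```

Request:
drive_tool([
  [[-0.023, -0.041, 0], 0],
  [[-0.023, -0.041, 0], 0],
  [[-0.023, -0.041, 0], 0],
  [[-0.023, -0.041, 0.01], 0],
  [[-0.022, -0.041, 0.02], 0],
  [[-0.022, -0.041, 0.02], 0],
  [[0, 0, 0.02], 0],
  [[0, 0, 0], 0],
])

```text
t: 15.2
tool_pos: [0.3566, 0.3006, 0.1199]
tool_rot: [3.137, 0.004, -0.012]
contact_force: [-0.7, -0.7, -0.8]
opening: 0.0851
grip_force: 0.0
```

Run:
```python
from h import *
o=ctrl.get_obs(); print({k:np.round(o[k],3) for k in('t','q','tool_pos','contact_force')})
b,cw=get('wrist')
p=o['tool_pos']
a=proj(cw,[p[0],p[1],.046]); print(a)
cv2.circle(b,tuple(int(i) for i in a),4,(0,0,255),1)
t,ct=get('top')
cv2.imwrite('pics/s5.png',np.hstack([b[100:384],t[100:384,20:280]]))
```

```text
{'t': np.float64(15.2), 'q': array([ 0.541, -0.134,  2.12 , -0.   ,  1.164,  2.109]), 'tool_pos': array([0.357, 0.301, 0.12 ]), 'contact_force': array([-0.717, -0.733, -0.815])}
[251.05395791 238.43195633]
```

View pics/s5.png

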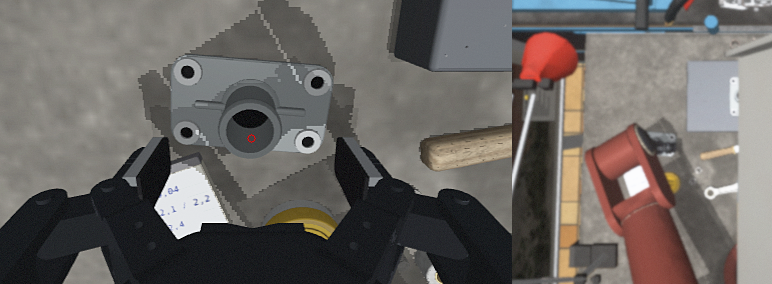

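The mouth is at (249,128) in the crop, about 4–5 mm ahead of the marker (251,138). Correct, then grasp.

Request:
drive_tool([
  [[0.004, -0.001, 0.016], 0],
  [[0, 0, 0.015], 0],
  [[0, 0, 0], 0],
])

```text
t: 15.6
tool_pos: [0.3642, 0.3009, 0.0926]
tool_rot: [3.14, -0.004, -0.003]
contact_force: [0.2, -0.6, -0.0]
opening: 0.0854
grip_force: 0.0
```

Request:
drive_tool([
  [[0, 0, 0], 0],
  [[0, 0, 0], 0],
  [[0, 0, 0], 0],
  [[0, 0, 0], 0],
  [[0, 0, 0], 0],
  [[0, 0, 0], 0],
], jaw=1)

```text
t: 16.2
tool_pos: [0.3649, 0.3024, 0.0946]
tool_rot: [-3.141, 0.0, -0.003]
contact_force: [0.1, -2.5, 6.0]
opening: 0.0324
grip_force: 50.6
```

Request:
drive_tool([
  [[0, 0, -0.04], 0],
  [[0, 0, -0.04], 0],
  [[0.028, 0.03, -0.005], 0],
  [[0.028, 0.03, 0], 0],
  [[0.028, 0.03, 0], 0],
  [[0.025, 0.03, 0], 0],
  [[0.024, 0.028, 0], 0],
  [[0, 0, 0], 0],
])

```text
t: 17.0
tool_pos: [0.4988, 0.1513, 0.1777]
tool_rot: [3.14, -0.007, 0.0]
contact_force: [0.0, -0.0, -3.9]
opening: 0.0324
grip_force: 51.6
```

Request:
drive_tool([
  [[0, 0, 0.002], -0.138],
  [[0, 0, 0.002], -0.138],
  [[0, 0, 0.002], -0.138],
  [[0, 0, 0.002], -0.138],
  [[0, 0, 0.002], -0.138],
  [[0, 0, 0.002], -0.138],
  [[0, 0, 0.002], -0.138],
  [[0, 0, 0.002], -0.138],
  [[0, 0, 0.002], -0.138],
  [[0, 0, 0.002], -0.138],
])

```text
t: 18.0
tool_pos: [0.4957, 0.1547, 0.157]
tool_rot: [-2.415, -2.006, 0.003]
contact_force: [0.6, -0.2, -4.1]
opening: 0.0324
grip_force: 51.6
```

Request:
drive_tool([
  [[0, 0, 0.002], -0.138],
  [[0, 0, 0.002], -0.137],
  [[0.007, -0.005, 0.002], 0],
  [[0, 0, 0.001], 0],
  [[0, 0, 0], 0],
])

```text
t: 18.5
tool_pos: [0.4907, 0.1612, 0.1507]
tool_rot: [-2.127, -2.311, 0.002]
contact_force: [0.7, 0.7, -3.6]
opening: 0.0322
grip_force: 51.6
```

Request:
drive_tool([
  [[0, 0.003, 0.002], 0],
  [[0, 0, 0.002], 0],
  [[0, 0, 0.001], 0],
  [[0, 0, 0.001], 0],
  [[0, 0, 0], 0],
])

```text
t: 19.0
tool_pos: [0.4945, 0.1609, 0.1452]
tool_rot: [-2.126, -2.312, 0.0]
contact_force: [-0.4, -0.4, -3.1]
opening: 0.0326
grip_force: 51.6
```

Request:
drive_tool([
  [[0, 0, 0.001], 0],
  [[0, 0, 0.001], 0],
  [[0, 0, 0], 0],
])

```text
t: 19.3
tool_pos: [0.4948, 0.161, 0.1446]
tool_rot: [2.126, 2.313, -0.0]
contact_force: [-3.8, -0.5, 5.1]
opening: 0.0322
grip_force: 52.5
```

Request:
drive_tool([
  [[0, 0, 0], 0],
  [[0, 0, 0], 0],
  [[0, 0, 0], 0],
  [[0, 0, 0], 0],
  [[0, 0, -0.02], 0],
  [[0, 0, -0.03], 0],
  [[0, 0, -0.02], 0.149],
  [[0, 0, -0.02], 0.149],
  [[0, 0, 0], 0.149],
  [[0, 0, 0], 0.149],
], jaw=0)

```text
t: 20.3
tool_pos: [0.4951, 0.1611, 0.2347]
tool_rot: [2.716, 1.578, 0.004]
contact_force: [0.3, -0.5, 0.0]
opening: 0.0853
grip_force: 0.0
```

Request:
drive_tool([
  [[0, 0, 0], 0.149],
  [[0, 0, 0], 0.149],
  [[0, 0, 0], 0.149],
  [[0, 0, 0], 0.149],
  [[0, 0, 0], 0.149],
  [[0, 0, 0], 0.149],
  [[0, 0, 0], 0.149],
  [[-0.037, 0.05, 0], 0.015],
  [[-0.037, 0.05, 0], 0],
  [[0, 0, 0], 0],
], jaw=1)

```text
t: 21.3
tool_pos: [0.4329, 0.0776, 0.2319]
tool_rot: [3.14, -0.005, -0.004]
contact_force: [0.3, 0.6, -0.2]
opening: 0.0001
grip_force: 0.0
```

Run:
```python
from h import *
o=ctrl.get_obs(); print({k:np.round(o[k],3) for k in('t','tool_pos','tool_rot','contact_force')})
b,cw=get('wrist'); np.save('w2.npy',b)
print(np.round(cw[3],3),cw[4])
cv2.imwrite('pics/s6.png',b)
g=cv2.cvtColor(b,cv2.COLOR_BGR2GRAY); print(cv2.resize(g,(32,24),interpolation=cv2.INTER_AREA))
```

```text
{'t': np.float64(21.3), 'tool_pos': array([0.433, 0.078, 0.232]), 'tool_rot': array([ 3.14 , -0.005, -0.004]), 'contact_force': array([ 0.262,  0.601, -0.216])}
[[-0.003 -1.     0.001]
 [-0.957  0.003  0.292]
 [-0.292 -0.    -0.957]] [0.07830569 0.39635024 0.43557542]
[[125 124 124 133 141 120 119 119 119 119 118 119 118 120 119 118 119 119
  118 119 118 118 118 118 117 117 117 117 116 111  61  53]
 [120 128 128 136 134 123 119 119 119 119 119 119 119 119 118 118 118 119
  119 119 118 118 118 117 117 117 118 116 116  92  62  53]
 [129 138 128 134 137 126 119 120 122 123 123 119 119 119 119 119 120 121
  122 119 118 118 117 117 118 118 118 118 120  81  53  52]
 [127 137 136 136 138 129 120 151 181 181 187 153 117 119 122 166 200 195
  190 158 118 117 113 142 182 182 175 152 129  78  52  53]
 [129 135 132 138 134 132 118 166 176 170 189 180 115 119 127 183 199 185
  192 176 118 117 111 163 181 165 171 165 122  69  52  52]
 [136 128 131 132 135 132 118 163 172 156 182 189 119 119 124 199 197 170
  194 176 117 117 118 176 171 153 176 165 104  61  53  54]
 [130 132 129 128 123 120 117 142
[... 1661 characters left out ...]
3 116 104 124 100  95  92 110 147]
 [188 222 221 209 135 132  54  24  26  34  70  37  25  26  23  50  29  24
   25  31  50  81  28  25  28  63 113 117  91 125 218 225]
 [134 207 225 183  67  24  24  30  31  41  28  29  25  25  24  45  30  24
   26  26  28  42  39  31  28  24  28  70 108 184 225 224]
 [131 132  84  25  24  31  31  31  31  27  23  23  23  24  23  24  24  24
   24  23  23  24  30  31  31  32  27  24  30  95 186 194]
 [ 87  28  24  25  34  58  41  34  31  26  23  22  22  22  23  24  24  23
   22  22  23  23  29  31  39  48  53  28  24  25  39 142]
 [ 27  26  28  31  36  67  48  35  25  24  24  24  24  24  24  24  24  23
   24  24  24  24  24  28  43  54  57  32  30  27  25  84]]
```

View pics/s6.png

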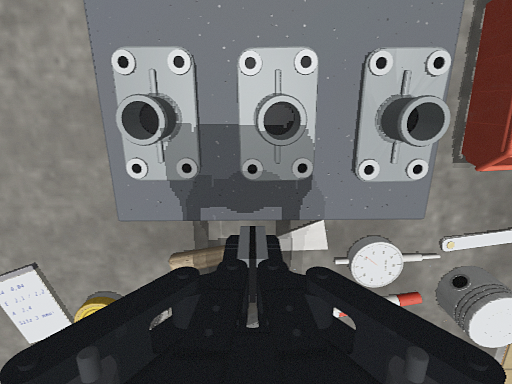

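All three covers lie neck up on the plate with margin all round. The boss pixels are: left cover (123,61), (179,61), (136,169), (187,169); middle (250,62), (306,62), (252,169), (302,168); right (381,62), (438,62), (368,169), (421,168).

Run:
```python
from h import *
_,c=get('wrist'); g=cv2.cvtColor(np.load('w2.npy'),cv2.COLOR_BGR2GRAY)
for n,L in dict(L=[(123,61),(179,61),(136,169),(187,169)],M=[(250,62),(306,62),(252,169),(302,168)],R=[(381,62),(438,62),(368,169),(421,168)]).items():
    P=[]
    for u,v in L:
        d=(g[v-9:v+10,u-9:u+10]<75); k,l,s,ce=cv2.connectedComponentsWithStats(d.astype(np.uint8)); i=l[9,9]
        if i: u,v=u-9+ce[i][0],v-9+ce[i][1]
        P.append(ray(c,u,v,.0605)[:2]*1000)
    P=np.array(P); print(n,P.round(1).tolist(),'c',P.mean(0).round(1), 'sides',[round(float(np.linalg.norm(P[a]-P[b])),1) for a,b in((0,1),(2,3),(0,2),(1,3),(0,3),(1,2))])
```

```text
L [[539.8, 180.9], [540.0, 136.7], [453.7, 180.6], [453.7, 136.6]] c [496.8 158.7] sides [44.1, 44.1, 86.1, 86.3, 96.8, 96.8]
M [[539.1, 80.3], [539.7, 36.0], [452.8, 78.6], [453.7, 34.6]] c [496.3  57.4] sides [44.2, 43.9, 86.4, 86.1, 96.9, 96.8]
R [[538.7, -23.5], [538.8, -69.2], [452.2, -23.9], [452.5, -66.8]] c [495.5 -45.8] sides [45.7, 42.9, 86.5, 86.3, 96.5, 97.7]
```

Request:
drive_tool([
  [[0.007, -0.034, 0.02], 0],
  [[0.007, -0.034, 0.02], 0],
  [[0.007, -0.035, 0.02], 0],
  [[0, 0, 0.02], 0],
  [[0, 0, 0.012], 0],
  [[0, 0, 0], 0],
  [[0, 0, 0], 0],
])

```text
t: 22.1
tool_pos: [0.4571, 0.1831, 0.1418]
tool_rot: [-3.141, -0.001, -0.001]
contact_force: [-0.4, -0.0, -0.7]
opening: 0.0002
grip_force: 0.0
```

Request:
drive_tool([
  [[-0.003, 0.002, 0.002], 0],
  [[0, 0, 0.002], 0],
  [[0, 0, 0.001], 0],
  [[0, 0, 0.001], 0],
  [[0, 0, 0], 0],
])

```text
t: 22.6
tool_pos: [0.4537, 0.181, 0.1355]
tool_rot: [-3.142, -0.001, -0.0]
contact_force: [-0.1, 0.3, 0.8]
opening: 0.0001
grip_force: 0.0
```

Request:
drive_tool([
  [[0, 0, 0.001], 0],
  [[0, 0, 0.001], 0],
  [[0, 0, 0], 0],
])

```text
t: 22.9
tool_pos: [0.4535, 0.1811, 0.1332]
tool_rot: [3.142, 0.001, -0.001]
contact_force: [0.0, 0.1, 0.5]
opening: -0.0
grip_force: 0.0
```

Request:
drive_tool([
  [[0, 0, 0.001], 0],
  [[0, 0, 0.001], 0],
  [[0, 0, 0], 0],
])

```text
t: 23.2
tool_pos: [0.4538, 0.1812, 0.1331]
tool_rot: [3.141, 0.002, -0.002]
contact_force: [-5.5, -1.7, 11.3]
opening: 0.0003
grip_force: 5.6
```

L2 is firm: contact came at z=0.133, as predicted for a flat boss. Next is L3.

Request:
drive_tool([
  [[0, 0, -0.012], 0],
  [[0, 0.022, 0], 0],
  [[0, 0.022, 0], 0],
  [[0, 0, 0.004], 0],
  [[0, 0, 0.002], 0],
  [[0, 0, 0.001], 0],
  [[0, 0, 0], 0],
])

```text
t: 23.9
tool_pos: [0.4535, 0.1377, 0.1361]
tool_rot: [-3.141, -0.003, 0.001]
contact_force: [-0.7, 0.1, 0.1]
opening: 0.0002
grip_force: 0.0
```

Request:
drive_tool([
  [[0, 0, 0.001], 0],
  [[0, 0, 0.001], 0],
  [[0, 0, 0], 0],
])

```text
t: 24.2
tool_pos: [0.4535, 0.1373, 0.1342]
tool_rot: [3.142, 0.002, -0.001]
contact_force: [-0.0, -0.3, -0.2]
opening: 0.0001
grip_force: 0.0
```

Request:
drive_tool([
  [[0, 0, 0.001], 0],
  [[0, 0, 0.001], 0],
  [[0, 0, 0], 0],
])

```text
t: 24.5
tool_pos: [0.4538, 0.1372, 0.1332]
tool_rot: [-3.141, -0.001, 0.0]
contact_force: [-2.0, 0.0, 4.3]
opening: 0.0001
grip_force: 2.3
```

Request:
drive_tool([
  [[0, 0, -0.012], 0],
  [[-0.001, 0.03, 0], 0],
  [[0, 0.029, 0], 0],
  [[0, 0, 0.004], 0],
  [[0, 0, 0.003], 0],
  [[0, 0, 0.001], 0],
  [[0, 0, 0], 0],
])

```text
t: 25.2
tool_pos: [0.4525, 0.0788, 0.1361]
tool_rot: [-3.141, -0.003, 0.001]
contact_force: [-0.0, -0.5, 0.1]
opening: -0.0002
grip_force: 0.0
```

Request:
drive_tool([
  [[0, 0, 0.001], 0],
  [[0, 0, 0.001], 0],
  [[0, 0, 0], 0],
])

```text
t: 25.5
tool_pos: [0.4526, 0.0784, 0.1343]
tool_rot: [-3.142, -0.002, 0.001]
contact_force: [0.2, 0.2, -0.4]
opening: -0.0001
grip_force: 0.0
```

Request:
drive_tool([
  [[0, 0, 0.001], 0],
  [[0, 0, 0.001], 0],
  [[0, 0, 0], 0],
])

```text
t: 25.8
tool_pos: [0.4529, 0.0782, 0.1331]
tool_rot: [-3.141, -0.001, 0.0]
contact_force: [-3.2, 0.9, 5.5]
opening: 0.0001
grip_force: 2.4
```

M2 is firm. Next is M3.

Request:
drive_tool([
  [[0, 0, -0.012], 0],
  [[0, 0.022, 0], 0],
  [[0.001, 0.022, 0], 0],
  [[0, 0, 0.004], 0],
  [[0, 0, 0.003], 0],
  [[0, 0, 0.001], 0],
  [[0, 0, 0], 0],
])

```text
t: 26.5
tool_pos: [0.4534, 0.0347, 0.136]
tool_rot: [-3.141, -0.003, 0.001]
contact_force: [-0.1, -0.2, -1.2]
opening: -0.0001
grip_force: 0.0
```

Request:
drive_tool([
  [[0, 0, 0.001], 0],
  [[0, 0, 0.001], 0],
  [[0, 0, 0], 0],
])

```text
t: 26.8
tool_pos: [0.4537, 0.0343, 0.1343]
tool_rot: [-3.142, -0.002, 0.0]
contact_force: [-0.1, 0.3, 0.8]
opening: -0.0002
grip_force: 0.0
```

Request:
drive_tool([
  [[0, 0, 0.001], 0],
  [[0, 0, 0.001], 0],
  [[0, 0, 0], 0],
])

```text
t: 27.1
tool_pos: [0.4539, 0.0342, 0.1331]
tool_rot: [-3.141, -0.001, 0.0]
contact_force: [-2.7, 0.8, 4.3]
opening: -0.0002
grip_force: 2.4
```

M is sound. Now R2, the suspected bent corner, starting a little higher.

Request:
drive_tool([
  [[0, 0, -0.013], 0],
  [[-0.001, 0.03, 0], 0],
  [[0, 0.028, 0], 0],
  [[0, 0, 0.004], 0],
  [[0, 0, 0.002], 0],
  [[0, 0, 0], 0],
])

```text
t: 27.7
tool_pos: [0.4525, -0.0233, 0.1391]
tool_rot: [-3.141, -0.002, 0.001]
contact_force: [0.5, 0.5, 0.4]
opening: 0.0005
grip_force: 0.0
```

Request:
drive_tool([
  [[0, 0, 0.001], 0],
  [[0, 0, 0.001], 0],
  [[0, 0, 0], 0],
])

```text
t: 28.0
tool_pos: [0.4527, -0.0234, 0.1372]
tool_rot: [-3.141, -0.003, 0.001]
contact_force: [-0.5, 0.6, -0.1]
opening: 0.0005
grip_force: 0.0
```

Request:
drive_tool([
  [[0, 0, 0.001], 0],
  [[0, 0, 0], 0],
])

```text
t: 28.2
tool_pos: [0.4527, -0.0237, 0.1363]
tool_rot: [-3.142, -0.002, 0.0]
contact_force: [-0.9, 0.5, 0.3]
opening: -0.0001
grip_force: 0.0
```

Request:
drive_tool([
  [[0, 0, 0.001], 0],
  [[0, 0, 0], 0],
])

```text
t: 28.4
tool_pos: [0.4529, -0.0238, 0.1356]
tool_rot: [-3.141, -0.001, 0.0]
contact_force: [-0.8, 0.9, 2.0]
opening: -0.0002
grip_force: 1.3
```

Request:
drive_tool([
  [[0, 0, 0.001], 0],
  [[0, 0, 0], 0],
])

```text
t: 28.6
tool_pos: [0.4529, -0.0237, 0.1346]
tool_rot: [-3.141, -0.001, -0.0]
contact_force: [-1.9, 2.4, 2.8]
opening: -0.0001
grip_force: 2.0
```

Contact came 2.5 mm higher, at 0.1356, and it gives at 2–3 N. Press on until it tips fully.

Request:
drive_tool([
  [[0, 0, 0.001], 0],
  [[0, 0, 0.001], 0],
  [[0, 0, 0], 0],
])

```text
t: 28.9
tool_pos: [0.453, -0.0236, 0.1335]
tool_rot: [-3.141, -0.001, 0.001]
contact_force: [-4.9, 4.8, 10.0]
opening: 0.0001
grip_force: 5.3
```

Request:
drive_tool([
  [[0, 0, 0.001], 0],
  [[0, 0, 0], 0],
  [[0, 0, 0], 0],
])

```text
t: 29.2
tool_pos: [0.4531, -0.0236, 0.1334]
tool_rot: [-3.141, -0.001, 0.002]
contact_force: [-8.0, 4.3, 16.1]
opening: -0.0002
grip_force: 8.2
```

Request:
drive_tool([
  [[0, 0, -0.014], 0],
  [[0, 0.022, 0], 0],
  [[0, 0.021, 0], 0],
  [[0, 0, 0.004], 0],
  [[0, 0, 0.003], 0],
  [[0, 0, 0.001], 0],
  [[0, 0, 0], 0],
])

```text
t: 29.9
tool_pos: [0.4525, -0.0662, 0.1368]
tool_rot: [-3.141, -0.002, 0.002]
contact_force: [-0.7, 1.0, -0.9]
opening: 0.0
grip_force: 0.0
```

Request:
drive_tool([
  [[0, 0, 0.001], 0],
  [[0, 0, 0.001], 0],
  [[0, 0, 0], 0],
])

```text
t: 30.2
tool_pos: [0.4528, -0.0666, 0.1353]
tool_rot: [-3.142, -0.002, 0.0]
contact_force: [-1.0, 0.3, 0.4]
opening: -0.0001
grip_force: 0.0
```

Request:
drive_tool([
  [[0, 0, 0.001], 0],
  [[0, 0, 0.001], 0],
  [[0, 0, 0], 0],
])

```text
t: 30.5
tool_pos: [0.4527, -0.0668, 0.1333]
tool_rot: [-3.142, -0.001, 0.0]
contact_force: [0.2, -0.4, 0.5]
opening: -0.0002
grip_force: 0.0
```

Request:
drive_tool([
  [[0, 0, 0.001], 0],
  [[0, 0, 0.001], 0],
  [[0, 0, 0], 0],
])

```text
t: 30.8
tool_pos: [0.453, -0.067, 0.1331]
tool_rot: [-3.141, -0.001, 0.002]
contact_force: [-5.4, 2.4, 10.8]
opening: 0.0003
grip_force: 5.7
```

R3 is firm, so R is the warped cover. Before picking it up, I'll measure the bin from above, by numbers only.

Request:
drive_tool([
  [[0, 0, -0.04], 0],
  [[0, 0, -0.045], 0],
  [[0, 0.03, -0.04], 0],
  [[0, 0.045, -0.02], 0],
  [[0, 0.043, -0.02], 0],
  [[0, 0, 0], 0],
  [[0, 0, 0], 0],
])

```text
t: 31.5
tool_pos: [0.4529, -0.1855, 0.2967]
tool_rot: [-3.141, 0.002, -0.001]
contact_force: [-0.1, -0.1, -0.4]
opening: -0.0
grip_force: 0.0
```

Run:
```python
from h import *
o=ctrl.get_obs(); print({k:np.round(o[k],3) for k in('t','tool_pos')})
b,c=get('wrist'); np.save('w3.npy',b); cv2.imwrite('pics/s7.png',b)
h=cv2.cvtColor(b,cv2.COLOR_BGR2HSV)
m=(((h[...,0]<9)|(h[...,0]>171))&(h[...,1]>110)&(h[...,2]>40)).astype(np.uint8)
k,l,s,ce=cv2.connectedComponentsWithStats(m)
for i in range(1,k):
    if s[i][4]>150: print(s[i])
for v in range(0,300,8):
    u=np.nonzero(m[v])[0]
    if len(u)<4: continue
    runs=np.split(u,np.nonzero(np.diff(u)>2)[0]+1); R=[(r[0],r[-1]) for r in runs if len(r)>2]
    print(v,[(int(a),int(d)) for a,d in R], [ray(c,e,v,.07)[:2].round(3).tolist() for e in (u[0],u[-1])])
```

```text
{'t': np.float64(31.5), 'tool_pos': array([ 0.453, -0.186,  0.297])}
[ 193    8  115  168 9968]
8 [(284, 301)] [[0.611, -0.215], [0.611, -0.231]]
16 [(196, 307)] [[0.604, -0.134], [0.604, -0.237]]
24 [(193, 307)] [[0.598, -0.13], [0.598, -0.237]]
32 [(194, 307)] [[0.591, -0.131], [0.591, -0.238]]
40 [(195, 307)] [[0.584, -0.132], [0.584, -0.238]]
48 [(195, 216), (286, 307)] [[0.577, -0.131], [0.577, -0.238]]
56 [(196, 217), (286, 307)] [[0.57, -0.132], [0.57, -0.239]]
64 [(197, 217), (286, 307)] [[0.563, -0.132], [0.563, -0.239]]
72 [(198, 218), (286, 307)] [[0.556, -0.133], [0.556, -0.24]]
80 [(199, 219), (286, 306)] [[0.549, -0.133], [0.549, -0.239]]
88 [(199, 219), (287, 306)] [[0.541, -0.133], [0.541, -0.239]]
96 [(200, 220), (287, 306)] [[0.534, -0.134], [0.534, -0.24]]
104 [(201, 220), (287, 306)] [[0.526, -0.134], [0.526, -0.24]]
112 [(202, 221), (287, 306)] [[0.518, -0.135], [0.518, -0.241]]
120 [(202, 222), (287, 306)] [[0.51, -0.134], [0.51, -0.241]]
128 [(203, 222), (287, 306)] [[0.502, -0.135], [0.502, -0.241]]
136 [(204, 223), (287, 306)] [[0.494, -0.136], [0.494, -0.242]]
144 [(205, 224), (287, 306)] [[0.486, -0.136], [0.486, -0.242]]
152 [(206, 224), (287, 306)] [[0.477, -0.137], [0.477, -0.243]]
160 [(206, 304)] [[0.469, -0.136], [0.469, -0.241]]
168 [(212, 299)] [[0.46, -0.142], [0.46, -0.236]]
```

Request:
drive_tool([
  [[0.014, -0.046, 0.02], 0],
  [[0.014, -0.046, 0.02], 0],
  [[0.014, -0.046, 0.015], 0],
  [[0, 0, 0.005], -0.143],
  [[0, 0, 0.005], -0.143],
  [[0, 0, 0.005], -0.143],
  [[0, 0, 0.005], -0.143],
  [[0, 0, 0.005], -0.143],
  [[0, 0, 0.005], -0.143],
  [[0, 0, 0.005], -0.143],
], jaw=0)

```text
t: 32.55
tool_pos: [0.4925, -0.049, 0.2063]
tool_rot: [-2.747, -1.519, 0.003]
contact_force: [-0.5, 0.1, 0.6]
opening: 0.0853
grip_force: 0.0
```

Request:
drive_tool([
  [[0, 0, 0.005], -0.143],
  [[0, 0, 0.005], -0.143],
  [[0, 0, 0], -0.143],
  [[0, 0, 0], -0.143],
  [[0, 0, 0], 0],
])

```text
t: 33.05
tool_pos: [0.4926, -0.0492, 0.1966]
tool_rot: [-2.214, -2.225, 0.002]
contact_force: [-0.2, -0.3, -0.1]
opening: 0.0858
grip_force: 0.0
```

Run:
```python
from h import *
o=ctrl.get_obs(); print({k:np.round(o[k],4) for k in('t','tool_pos','tool_rot')})
r=o['tool_rot']; print('yaw',2*np.arctan2(r[1],r[0])%(2*np.pi))
```

```text
{'t': np.float64(33.05), 'tool_pos': array([ 0.4926, -0.0492,  0.1966]), 'tool_rot': array([-2.2142e+00, -2.2251e+00,  1.9000e-03])}
yaw 1.5756954913213512
```

Request:
drive_tool([
  [[0.003, 0.003, 0.02], 0],
  [[0, 0, 0.02], 0],
  [[0, 0, 0.014], 0],
  [[0, 0, 0], 0],
])

```text
t: 33.45
tool_pos: [0.4946, -0.0468, 0.1411]
tool_rot: [-2.215, -2.22, 0.005]
contact_force: [0.4, 0.4, 0.1]
opening: 0.0857
grip_force: 0.0
```

Request:
drive_tool([
  [[0, 0, 0], 0],
  [[0, 0, 0], 0],
  [[0, 0, 0], 0],
  [[0, 0, 0], 0],
  [[0, 0, 0], 0],
  [[0, 0, 0], 0],
], jaw=1)

```text
t: 34.05
tool_pos: [0.4971, -0.0481, 0.1453]
tool_rot: [2.218, 2.224, 0.001]
contact_force: [-1.8, 0.8, 6.2]
opening: 0.0326
grip_force: 50.5
```

Request:
drive_tool([
  [[0, 0, -0.03], 0],
  [[0, 0, -0.03], 0],
  [[0, 0, -0.03], 0],
  [[0, 0, 0], 0],
])

```text
t: 34.45
tool_pos: [0.4986, -0.0483, 0.2382]
tool_rot: [2.213, 2.219, 0.007]
contact_force: [0.5, -0.6, -2.7]
opening: 0.0323
grip_force: 51.3
```

Request:
drive_tool([
  [[-0.047, 0.009, 0], 0],
  [[-0.047, 0.009, 0], 0],
  [[-0.046, 0.009, 0], -0.053],
  [[0, 0, 0], 0],
  [[0, 0, 0], 0],
])

```text
t: 34.95
tool_pos: [0.523, -0.1882, 0.231]
tool_rot: [-2.158, -2.277, 0.001]
contact_force: [-0.3, 0.0, -4.1]
opening: 0.0323
grip_force: 51.2
```

Run:
```python
from h import *
o=ctrl.get_obs(); r=o['tool_rot']; print(o['t'],o['tool_pos'].round(4),'yaw',2*np.arctan2(r[1],r[0])%(2*np.pi))
# check: other covers & cover angle from wrist view (right side etc.)
b,c=get('wrist'); np.save('w4.npy',b)
h=cv2.cvtColor(b,cv2.COLOR_BGR2HSV)
m=(((h[...,0]<9)|(h[...,0]>171))&(h[...,1]>110)&(h[...,2]>40)).astype(np.uint8)
gr=((h[...,1]<60)&(h[...,2]>120)).astype(np.uint8)
for v in range(100,260,12):
    f=lambda M:[(int(a[0]),int(a[-1])) for a in np.split(np.nonzero(M[v])[0],np.nonzero(np.diff(np.nonzero(M[v])[0])>2)[0]+1) if len(a)>4]
    print(v,'red',f(m),'light',f(gr))
```

```text
34.95 [ 0.523  -0.1882  0.231 ] yaw 1.6244261899484993
100 red [(0, 17)] light [(51, 67), (204, 236), (273, 418), (423, 439), (495, 501)]
112 red [] light [(0, 69), (74, 93), (196, 206), (214, 256), (307, 414), (421, 436)]
124 red [] light [(0, 84), (93, 100), (107, 115), (338, 412), (419, 433)]
136 red [(170, 191), (220, 359)] light [(11, 17), (48, 83), (89, 95), (98, 125), (360, 409), (415, 430)]
148 red [(171, 192), (321, 358)] light [(0, 11), (60, 98), (101, 136), (359, 406), (413, 427)]
160 red [(172, 193), (320, 357)] light [(0, 14), (64, 115), (121, 157), (359, 404), (411, 424)]
172 red [(173, 194), (319, 355)] light [(0, 21), (64, 103), (143, 172), (357, 402), (408, 421)]
184 red [(343, 354)] light [(0, 21), (59, 106), (110, 124), (161, 188), (191, 217), (316, 341), (356, 399), (405, 419)]
196 red [(346, 353)] light [(0, 18), (35, 91), (95, 111), (132, 153), (158, 170), (185, 207), (312, 318), (334, 343), (354, 396), (403, 416)]
208 red [(344, 351)] light [(7, 121), (138, 158), (164, 187), (190, 204), (312, 342), (353, 394), (400, 413)]
220 red [(344, 350)] light [(0, 97), (105, 117), (139, 160), (352, 391), (398, 418)]
232 red [(343, 349)] light [(147, 163), (350, 364), (370, 380), (389, 408)]
244 red [(341, 346)] light [(385, 405)]
256 red [] light [(169, 176), (318, 340)]
```

Request:
drive_tool([
  [[0, 0.003, 0.03], 0],
  [[0, 0, 0.03], 0],
  [[0, 0, 0.02], 0],
  [[0, 0, 0.02], 0],
  [[0, 0, 0.015], 0],
  [[0, 0, 0.01], 0],
  [[0, 0, 0], 0],
  [[0, 0, 0], 0],
])

```text
t: 35.8
tool_pos: [0.5268, -0.1874, 0.1078]
tool_rot: [2.153, 2.284, -0.003]
contact_force: [2.8, -6.7, -10.1]
opening: 0.0327
grip_force: 50.7
```

Request:
drive_tool([
  [[0, 0, 0.003], 0],
  [[0, 0, 0.002], 0],
  [[0, 0, 0.001], 0],
  [[0, 0, 0.001], 0],
  [[0, 0, 0], 0],
])

```text
t: 36.3
tool_pos: [0.5279, -0.188, 0.104]
tool_rot: [2.151, 2.284, -0.003]
contact_force: [-1.9, -4.0, 4.8]
opening: 0.0323
grip_force: 52.3
```

Request:
drive_tool([
  [[0, 0, -0.004], 0],
  [[-0.002, 0, 0], 0],
  [[0, 0, 0], 0],
  [[0, 0, 0], 0],
])

```text
t: 36.7
tool_pos: [0.5273, -0.1886, 0.1064]
tool_rot: [-2.157, -2.284, -0.001]
contact_force: [-0.1, 3.8, 2.1]
opening: 0.0322
grip_force: 51.8
```

Run:
```python
from h import *
o=ctrl.get_obs(); print(o['t'],o['tool_pos'].round(4),o['contact_force'].round(1),o['wrist_torque'].round(2))
r=o['tool_rot']; print(r,'yaw',2*np.arctan2(r[1],r[0])%(2*np.pi))
```

```text
36.7 [ 0.5273 -0.1886  0.1064] [-0.1  3.8  2.1] [ 0.41 -0.05  0.38]
[-2.15667178e+00 -2.28368746e+00 -1.46160635e-03] yaw 1.6279903716054172
```

```bash
cat > chk.py <<'E'
from h import *
def bosses(b):
    g=cv2.cvtColor(b,cv2.COLOR_BGR2GRAY); out=[]
    d=(g<70).astype(np.uint8); k,l,s,ce=cv2.connectedComponentsWithStats(d)
    for i in range(1,k):
        x,y,w,h,a=s[i]
        if 25<a<400 and .5<w/h<2:
            ring=cv2.dilate((l==i).astype(np.uint8),np.ones((9,9)))-cv2.dilate((l==i).astype(np.uint8),np.ones((3,3)))
            if g[ring>0].mean()>130: out.append((ce[i].round(1).tolist(),int(a)))
    return out
def pred(c,tp,yaw,dz):
    ex=np.array([np.cos(yaw),np.sin(yaw),0]); ey=np.array([np.sin(yaw),-np.cos(yaw),0])
    for sy in(-1,1): print('pred sy',sy,[proj(c,np.array(tp)+ex*(22+o)/1000+ey*sy*.043+[0,0,dz]).round(1).tolist() for o in(0,2,4)])
E
python3 - <<'E'
from chk import *
o=ctrl.get_obs(); r=o['tool_rot']; yaw=2*np.arctan2(r[1],r[0])
b,c=get('wrist'); np.save('w5.npy',b)
print('now',bosses(b)); pred(c,o['tool_pos'],yaw,-.0953+.0105)
# earlier picture: rigid camera, so same pixels expected
print('w4',bosses(np.load('w4.npy')))
E
```

```text
now [([177.3, 194.9], 150), ([326.0, 194.0], 154)]
pred sy -1 [[178.6, 196.7], [178.4, 193.4], [178.1, 190.1]]
pred sy 1 [[327.2, 196.7], [327.4, 193.4], [327.7, 190.1]]
w4 [([177.1, 194.3], 158), ([326.3, 194.3], 154)]
```

Request:
drive_tool([
  [[0, 0, -0.004], 0],
  [[0, 0, 0], 0],
  [[0, 0, 0], 0],
])

```text
t: 37.05
tool_pos: [0.5264, -0.1891, 0.1098]
tool_rot: [-2.157, -2.28, 0.001]
contact_force: [-2.8, 3.2, 1.6]
opening: 0.0326
grip_force: 51.7
```

Request:
drive_tool([
  [[0, 0, -0.006], 0],
  [[0, 0, 0], 0],
  [[0, 0, 0], 0],
])

```text
t: 37.35
tool_pos: [0.5269, -0.1893, 0.116]
tool_rot: [-2.158, -2.282, -0.001]
contact_force: [-0.7, 3.4, -2.5]
opening: 0.0323
grip_force: 51.2
```

Run:
```python
from chk import *
o=ctrl.get_obs(); print(o['t'],o['tool_pos'].round(4),o['contact_force'].round(1),o['wrist_torque'].round(2))
b,c=get('wrist')
h=cv2.cvtColor(b,cv2.COLOR_BGR2HSV)
m=(((h[...,0]<9)|(h[...,0]>171))&(h[...,1]>110)&(h[...,2]>40)).astype(np.uint8)
for u in range(160,400,16):
    w=np.nonzero(m[:,u])[0]
    R=[(int(a[0]),int(a[-1])) for a in np.split(w,np.nonzero(np.diff(w)>2)[0]+1) if len(a)>2]
    print(u,R,[ray(c,u,v,.07)[:2].round(4).tolist() for q in R for v in q])
```

```text
37.35 [ 0.5269 -0.1893  0.116 ] [-0.7  3.4 -2.5] [ 0.69  0.19 -0.  ]
160 [(147, 161), (262, 275), (331, 352)] [[0.4855, -0.1351], [0.4852, -0.1409], [0.4834, -0.1889], [0.4831, -0.1959], [0.4818, -0.2287], [0.4813, -0.2423]]
176 [(147, 161)] [[0.492, -0.1347], [0.4919, -0.1406]]
192 [(146, 161)] [[0.4986, -0.1339], [0.4986, -0.1402]]
208 [(147, 161)] [[0.5052, -0.134], [0.5052, -0.1398]]
224 [(147, 161), (279, 322)] [[0.5117, -0.1336], [0.5119, -0.1394], [0.5134, -0.1964], [0.5141, -0.2214]]
240 [(147, 162), (289, 325)] [[0.5183, -0.1332], [0.5186, -0.1395], [0.5212, -0.2016], [0.5221, -0.2228]]
256 [(148, 162), (291, 327)] [[0.5249, -0.1333], [0.5252, -0.1391], [0.529, -0.2023], [0.5303, -0.2236]]
272 [(148, 162), (285, 323)] [[0.5315, -0.1329], [0.5319, -0.1388], [0.5365, -0.1985], [0.5381, -0.2207]]
288 [(148, 162), (297, 322)] [[0.538, -0.1326], [0.5386, -0.1384], [0.5447, -0.2048], [0.5461, -0.2196]]
304 [(148, 162)] [[0.5446, -0.1322], [0.5453, -0.138]]
320 [(148, 162)] [[0.5512, -0.1318], [0.5519, -0.1377]]
336 [(148, 162), (268, 273)] [[0.5578, -0.1315], [0.5586, -0.1373], [0.5658, -0.1875], [0.5661, -0.1902]]
352 [(149, 163), (189, 268), (340, 353)] [[0.5644, -0.1315], [0.5653, -0.1373], [0.5671, -0.1486], [0.5733, -0.1871], [0.5799, -0.229], [0.5813, -0.2374]]
368 [(148, 268)] [[0.5709, -0.1307], [0.5808, -0.1867]]
384 [(149, 277), (319, 327)] [[0.5776, -0.1308], [0.5892, -0.1911], [0.5938, -0.2151], [0.5948, -0.22]]
```

Request:
drive_tool([
  [[0, 0, -0.015], 0],
  [[0, 0, 0], 0],
  [[0, 0, 0], 0],
  [[0, 0, 0], 0],
])

```text
t: 37.8
tool_pos: [0.5275, -0.1899, 0.1316]
tool_rot: [2.157, 2.282, 0.0]
contact_force: [1.1, -0.5, -2.9]
opening: 0.0322
grip_force: 51.3
```

Request:
drive_tool([
  [[0, 0, -0.04], 0],
  [[0, 0, 0], 0],
  [[0, 0, 0], 0],
  [[0, 0, 0], 0],
])

```text
t: 38.2
tool_pos: [0.5263, -0.1894, 0.1696]
tool_rot: [-2.157, -2.281, 0.002]
contact_force: [-0.7, -0.7, -3.6]
opening: 0.0325
grip_force: 51.7
```

Run:
```python
from chk import *
o=ctrl.get_obs(); print(o['t'],o['tool_pos'].round(4),o['q'].round(3),o['effort'].round(2),o['wrist_torque'].round(2))
b,c=get('wrist'); print(bosses(b))
print([ray(c,*p[0],o['tool_pos'][2]-.0848).round(4).tolist() for p in bosses(b)])
```

```text
38.2 [ 0.5263 -0.1894  0.1696] [-0.478  0.02   1.88  -0.     1.244 -0.534] [-3.000e-02 -3.790e+01 -3.703e+01 -0.000e+00 -5.000e-02  0.000e+00] [0.01 0.05 0.03]
[([177.2, 194.3], 156), ([326.4, 194.2], 151)]
[[0.4811, -0.1684, 0.0848], [0.5671, -0.1635, 0.0848]]
```

Request:
drive_tool([
  [[0.001, 0, 0.02], 0],
  [[0, 0, 0.015], 0],
  [[0, 0, 0.006], 0],
  [[0, 0, 0], 0],
  [[0, 0, 0], 0],
])

```text
t: 38.75
tool_pos: [0.5271, -0.1886, 0.13]
tool_rot: [-2.158, -2.282, -0.0]
contact_force: [0.5, 1.0, -4.4]
opening: 0.0322
grip_force: 51.6
```

Request:
drive_tool([
  [[0, 0, 0.004], 0],
  [[0, 0, 0.004], 0],
  [[0, 0, 0], 0],
  [[0, 0, 0], 0],
])

```text
t: 39.15
tool_pos: [0.527, -0.1886, 0.1221]
tool_rot: [-2.158, -2.283, 0.0]
contact_force: [-0.0, 0.3, -3.6]
opening: 0.0325
grip_force: 51.6
```

Request:
drive_tool([
  [[0, 0, 0.003], 0],
  [[0, 0, 0.003], 0],
  [[0, 0, 0], 0],
  [[0, 0, 0], 0],
])

```text
t: 39.55
tool_pos: [0.527, -0.1886, 0.1159]
tool_rot: [-2.158, -2.283, 0.0]
contact_force: [0.0, -0.8, -5.1]
opening: 0.0326
grip_force: 51.6
```

Request:
drive_tool([
  [[0, 0, 0.002], 0],
  [[0, 0, 0.002], 0],
  [[0, 0, 0], 0],
  [[0, 0, 0], 0],
])

```text
t: 39.95
tool_pos: [0.5273, -0.1886, 0.1122]
tool_rot: [2.158, 2.282, 0.001]
contact_force: [1.4, 0.7, -3.2]
opening: 0.032
grip_force: 51.6
```

Request:
drive_tool([
  [[0, 0, 0.002], 0],
  [[0, 0, 0.002], 0],
  [[0, 0, 0], 0],
  [[0, 0, 0], 0],
])

```text
t: 40.35
tool_pos: [0.5275, -0.1887, 0.1084]
tool_rot: [2.157, 2.282, 0.001]
contact_force: [1.9, 0.6, -0.6]
opening: 0.0327
grip_force: 51.9
```

Request:
drive_tool([
  [[0, 0.003, 0], 0],
  [[0, 0, 0], 0],
  [[0, 0, 0], 0],
])

```text
t: 40.65
tool_pos: [0.5293, -0.1885, 0.1074]
tool_rot: [-2.157, -2.282, 0.002]
contact_force: [-2.0, -2.5, -2.2]
opening: 0.0326
grip_force: 51.7
```

Request:
drive_tool([
  [[0, 0, 0.002], 0],
  [[0, 0, 0.002], 0],
  [[0, 0, 0], 0],
  [[0, 0, 0], 0],
])

```text
t: 41.05
tool_pos: [0.5304, -0.1885, 0.1046]
tool_rot: [2.157, 2.282, 0.001]
contact_force: [-1.9, 0.0, 3.3]
opening: 0.0323
grip_force: 52.2
```

Run:
```python
from chk import *
o=ctrl.get_obs(); print(o['t'],o['tool_pos'].round(4),o['contact_force'].round(1),o['wrist_torque'].round(2))
```

```text
41.05 [ 0.5304 -0.1885  0.1046] [-1.9  0.   3.3] [0.04 0.47 0.5 ]
```

Request:
drive_tool([
  [[0, 0, 0.001], 0],
  [[0, 0, 0.001], 0],
  [[0, 0, 0], 0],
  [[0, 0, 0], 0],
])

```text
t: 41.45
tool_pos: [0.5308, -0.1886, 0.1034]
tool_rot: [2.157, 2.282, 0.001]
contact_force: [-3.9, 1.0, 7.5]
opening: 0.0324
grip_force: 52.6
```

Request:
drive_tool([
  [[0, 0, 0], 0],
  [[0, 0, 0], 0],
  [[0, 0, 0], 0],
  [[0, 0, 0], 0],
  [[0, 0, 0], 0],
], jaw=0.4)

```text
t: 41.95
tool_pos: [0.5301, -0.1884, 0.102]
tool_rot: [-2.159, -2.282, -0.0]
contact_force: [-0.1, -0.3, 0.1]
opening: 0.0516
grip_force: 0.0
```

Request:
drive_tool([
  [[0, 0, -0.02], 0],
  [[0, 0, -0.03], 0],
  [[0, 0, -0.04], 0],
  [[0, 0, -0.04], 0],
  [[0, 0, -0.04], 0],
  [[0, 0, -0.03], 0],
  [[-0.03, 0, 0], 0],
  [[-0.03, 0, 0], 0],
  [[0, 0, 0], 0],
])

```text
t: 42.85
tool_pos: [0.5333, -0.2509, 0.3024]
tool_rot: [2.161, 2.278, -0.001]
contact_force: [0.0, 0.6, -0.1]
opening: 0.0512
grip_force: 0.0
```

Run:
```python
from chk import *
o=ctrl.get_obs(); print(o['t'],o['tool_pos'].round(4),o['contact_force'].round(1))
b,c=get('wrist'); np.save('w6.npy',b); cv2.imwrite('pics/s8.png',b)
for p,a in bosses(b): print(p,a,'floor',ray(c,*p,.0125).round(4)[:2],'plate',ray(c,*p,.0605).round(4)[:2])
s,cs=get('scene'); cv2.imwrite('pics/s9.png',s)
```

```text
42.85 [ 0.5333 -0.2509  0.3024] [ 0.   0.6 -0.1]
[287.5, 90.6] 35 floor [ 0.5712 -0.1607] plate [ 0.5655 -0.1629]
[216.3, 94.8] 33 floor [ 0.4853 -0.1701] plate [ 0.4911 -0.171 ]
[288.4, 127.8] 35 floor [ 0.5763 -0.2046] plate [ 0.5699 -0.201 ]
[219.6, 131.5] 31 floor [ 0.4901 -0.2137] plate [ 0.4953 -0.2089]
```

The cover lies flat in the bin: boss spacings are 86.3 × 44 mm when cast onto the floor height. A quick numeric check of the two left on the plate and the bystanders.

Request:
drive_tool([
  [[0.045, -0.015, 0], 0],
  [[0.045, -0.015, 0], 0],
  [[0.045, -0.015, 0], 0],
  [[0.045, -0.015, 0], 0],
  [[0.045, -0.015, 0], 0],
  [[0.03, 0, 0], 0],
  [[0, 0, 0], 0],
  [[0, 0, 0], 0],
])

```text
t: 43.75
tool_pos: [0.4439, 0.003, 0.302]
tool_rot: [2.155, 2.285, -0.0]
contact_force: [0.0, 0.6, 0.1]
opening: 0.0515
grip_force: 0.0
```

Run:
```python
from chk import *
o=ctrl.get_obs(); print(o['t'],o['tool_pos'].round(4),o['contact_force'].round(1))
b,c=get('wrist'); cv2.imwrite('pics/s10.png',b)
for p,a in bosses(b): print(p,a,'plate',ray(c,*p,.0605).round(4)[:2])
s,cs=get('scene'); s0=np.load('scene0.npy')
for n,X in dict(spring=(.661,.062,.02),v0=(.646,.022,.06),v1=(.652,-.029,.06),v2=(.648,-.074,.06)).items():
    u,v=proj(cs,X).astype(int); A=s0[v-14:v+15,u-8:u+9].astype(float);B=s[v-14:v+15,u-8:u+9].astype(float); print(n,(u,v),abs(A-B).mean().round(1))
```

```text
43.75 [0.4439 0.003  0.302 ] [0.  0.6 0.1]
[306.7, 30.4] 238 plate [0.489  0.1486]
[267.9, 43.1] 46 plate [0.4516 0.135 ]
[353.1, 48.8] 51 plate [0.5375 0.1349]
[263.0, 103.3] 47 plate [0.4507 0.0773]
[343.7, 106.7] 42 plate [0.5366 0.0788]
[261.0, 144.7] 43 plate [0.4515 0.0335]
[338.1, 148.0] 40 plate [0.5371 0.0348]
[296.4, 293.8] 79 plate [ 0.5108 -0.1576]
spring (np.int64(202), np.int64(160)) 0.8
v0 (np.int64(218), np.int64(140)) 1.0
v1 (np.int64(231), np.int64(128)) 1.0
v2 (np.int64(245), np.int64(119)) 1.0
```

Both sound covers are unmoved to within 3 mm, and the scene view of the valves and spring matches the start picture. Handing in.

```bash
python3 -c "
from station import ctrl
print(ctrl.finish_job())"
```

```text
the job is handed in; nothing more can be done
None
```

I laid all three covers neck up on the plate. The one on the robot's right (the middle one of the starting row) rocked when its corner was pressed, so it is now flat in the red bin; the two sound covers remain on the plate, the valves and spring are untouched, and the job was handed in at about 44 s.

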